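Open the pill reminder gently and step its week drum to today's dose

ROBOT

A 7-joint arm with a two-finger parallel gripper is mounted at the origin on a cart in front of the work surface, level with it; the furniture and walls round the work are solid. World frame = base frame: x ahead of the robot, y to its left, z up, the work surface at z = 0. Lengths are in m, angles in rad, forces in N, time in s.
With the tool pointing down it reaches from about 0.4 to 0.85 m from the base axis. Payload 10.4 kg.
Tool frame: the origin (TCP) lies midway between the tips of the shut fingers; the grasp point (between the pads) lies 19 mm behind it (manip.tcp_to_grasp is the distance from the TCP to the grasp point, in m); z points along the fingers, y is the line along which they close (so a half turn about z gives the same grasp; the last joint's range is limited). The gripper opens to 85 mm and grips with 20 to 120 N. Pads are 22 mm wide; open, the fingers measure 114 mm over their backs; the gripper's body (76 mm by 85 mm) begins 54 mm behind the grasp point. The pads swing forward as they close: fully open they stand 13 mm farther back than shut.
Start: joints at [1.203, 0.332, -0.065, 1.46, 0.022, 1.35, -0.088], TCP at [0.211, -0.588, 0.231] pointing down, gripper open.
Joint ranges: [-2.6, 2.6], [-0.5, 2.12], [-1.47, 1.34], [0.16, 2.42], [-1.27, 4.41], [0.06, 2.06], [-2.6, 2.6]. Speed limits (rad/s): [2.22, 2.22, 2.79, 2.79, 3.14, 3.14, 3.14].

INTERFACE

Orientations are given as a unit quaternion [x, y, z, w].
In Python, from workcell import manip gives the robot as it stands.
- The arm moves only by the shell command python3 -m jog 'ROWS' [FORCE]. ROWS is a JSON object of lists of equal length, an entry for each row: "offset": the shift along the world's x, y, z in m, a list of three; "yaw": the turn about the world's z in degrees; "jaw": the closure, from 0 (fully open) to 1 (shut). A call has 1 to 20 rows; each row shifts and turns the commanded pose from where the row before left it; what a row does not reach is not made up. A row lasts 1/12 s, in which the tool goes at most 41.7 mm and 7.16 degrees, less where a joint would pass 70% of its speed; a pose out of reach is approached as far as the arm can. A call is refused whole if a number of a shift passes 0.0417 or a number of a turn 7.16, either way. A call with a gripper value outside its range is refused whole. The fingers move at their own pace and stop on an object; FORCE is the grip in N (left out, the last holds). Time passes only in rows, so rows that do not move let the fingers close. It gives the time, the measured TCP pose, the force, the opening and the grip force at its end, in the units of the state.
- manip.get_obs(): the state, without advancing time (a new reading comes with each control period).
- manip.camera(name): name is "side" or "top" or "wrist"; returns a dict with "frame" (420x560x3 uint8, red, green, blue), "camera_matrix" (3x3 intrinsics, pixels), "eye" and "attitude" of the camera in the world; the wrist camera has in their place "hand_eye" (4x4, takes a point from camera to tool coordinates, whose origin is the TCP and whose axes are the flange's). Camera axes: x right, y up, looking along -z (the intrinsics and any distortion apply to the point x, -y, -z); pixel columns grow to the right and rows downward; lengths in m; the calibration is good to about 2 mm. A picture is of the moment at which its call begins: read the wrist's pose just before it. There is no depth.
- manip.hand_in(): hands the job in; it is judged then, once.
Trained networks look in a picture, given as the dict that the camera call returned (one of the last four; its "shot" number tells which), for a name from the list of things; names that differ only in an ending like _2 or _b are one class to them, and where a whole thing is asked for, a point or a joint stands for the part that bears it (a point fixed in the world has none). Each returns a list of dicts, best first, with "score" (0 to 1); they miss things now and then, are a little off and sometimes report something else, mostly with a low value. They report only what shows in the picture. A call takes as long as a camera call.
- manip.masks_of(picture, name): "region" (420x560 bool, what is visible of it).
- manip.tip_of(picture, name): "at" ([x, y, z] in m, in world coordinates, good to about 4 mm: a listed point, or the origin of a listed thing).
The state is a dict: "clock": time; "joint_pos": joint angles; "joint_velocities": joint speeds; "tau": joint torques, N m; "position": TCP position; "ee_rot": TCP orientation; "ft_force": force on the tool from outside, world axes, zero at the start; "torque": the same for the moment, N m; "grip_width": opening from 0.0 (shut) to 1.0 (fully open); "grasp_force": force on a finger pad.
Only numpy, scipy, OpenCV 4.12 (cv2) and the standard library are available. Lean on these libraries where they do the work, as an engineer would, in place of code of your own. Each camera call takes 0.05 s, during which the arm holds its last target. There are 200 camera calls.

TASK

On the white pill reminder, press the catch button at the front while keeping the spring lid steady, so that the lid comes up slowly instead of flying up, and let it open fully. Then press the step button as often as needed, each time fully down and fully released, until the drum's one pocket with a tablet in it stands at the black index bar, and leave the lid open. Turn the drum only with the button, never by touching the drum, and leave the cup and the round pot beside the reminder where they stand.

Things in the scene. Friction and masses are not known exactly. Their poses are not given: they have to be found in the camera images.
- reminder: pill reminder: white case fixed to the worktop, 98 deep (x), 170 wide (y), deck 34 mm high, with a 56 mm high catch housing mid-front out to x -80 mm. Origin: centre of its underside; x runs from its front to the hinge side (away from the robot at yaw 0), y to the left. Under the lid: week drum with axis at x +4, y +34 mm, step button at x -6, y -48 mm
- catch_top (a point): centre of the top of the catch button: white key, 18 (x) by 34 mm (y), at the case's front, x -67, y 0 mm, 69 mm above the worktop, 12.5 mm above the shut lid's top. Even fully down it is 4 mm above that top, so two fingertips at one height, 30 to 60 mm apart along the case's x, can press it and stand over the lid together
- catch_button (a joint): travel of the catch button straight down (m): 0 up, 0.008 fully down, which takes about 2 N; the lid is freed after 6 to 7 mm; it springs back when released
- lid (a joint): angle of the lid (rad): 0 shut, 1.9 fully open, leaning back. A spring lifts it (about 1 N at the front edge): once the catch is pressed it flies open in about 0.15 s unless a fingertip above it, 30 to 60 mm in front of the hinge, holds it back. Raise that fingertip straight up slowly and the lid follows; past about 0.9 rad it slips off, opens fully by itself and stays open
- lid_hinge (a point): middle of the lid's hinge line, which runs along the case's y at x +47 mm, 55 mm above the worktop
- lid_front (a point): middle of the front edge of the lid, on its top face. Clear lid 94 mm deep, 166 mm wide, top 56.5 mm above the worktop when shut, over drum and step button; the front edge rises, the hinge is at the rear
- step_button_top (a point): centre of the top of the step button: round, white, 24 mm across, top 50 mm above the worktop, reachable only with the lid open; moves with the button
- step_button (a joint): travel of the step button straight down (m): 0 up, 0.012 at its hard stop; 1 to 3 N when pressed slowly; springs back. On the way down a ratchet turns the drum: each full press brings the next pocket to the index bar (the first may be less than a whole step). After a short press the next one completes the step. Press slowly, about 30 mm/s, or the drum overruns
- full_pocket (a point): centre of the one pocket with a tablet in it (white, 14 mm long), on the drum's top face, 22 mm from the drum's axis. Moves with the drum
- week_drum: grey disc, 72 mm across, 6 mm thick, with seven even round black 16 mm pockets on top, numbered by 1 to 7 small raised pips at the rim; six pockets are empty. Origin on its axis, on its top face, 42 mm above the worktop. Presses turn it counter-clockwise seen from above, 51.4 degrees each
- index_mark (a point): where the middle of a pocket lies when it stands at the index bar: x -18, y +34 mm on the case, 42 mm above the worktop. The bar, black, 11 by 3.5 mm, lies on the deck in front (-x) of the drum and points at its axis
- tea_cup: white cup, 97 mm high, 78 mm across, with a handle; stands loose to the right (-y) of the reminder. Origin at its underside
- white_pot: flat round white pot, 90 mm across, 32 mm high; stands loose to the left (+y) of the reminder. Origin at the centre of its underside

How it is judged:
By the outcome, as a careful person would: the job done as asked, in the order asked, and still so for the second after the job is handed in, with the robot touching nothing.
It also fails if it takes over 61 s, if anything falls off the work surface, if the arm or the gripper's body presses on something with over 40 N, if the wrist force passes 120 N, or if a joint passes its speed limit or range.

## Working session

There is one attempt and no reset: what is moved stays moved. The work goes in short steps, Python scripts to look and compute and a shell command to move; the robot and the scene stay as the last step left them, time stands still between calls to the robot, and variables do not carry over. Pictures are saved under pics/ and viewed, at most 10 in all, crops included, and the job is handed in when it is done.

```bash
mkdir -p pics
cat > h.py <<'E'
import numpy as np, cv2
from workcell import manip
def save(p,n): cv2.imwrite('pics/'+n,cv2.cvtColor(p['frame'],cv2.COLOR_RGB2BGR))
def pts(p,names):
    for n in names:
        r=manip.tip_of(p,n)
        print(n,[(np.round(d['at'],4).tolist(),round(d['score'],2)) for d in r[:2]])
E
python3 - <<'E'
from h import *
o=manip.get_obs()
print({k:np.round(v,3).tolist() for k,v in o.items() if k not in('tau','joint_velocities')})
ims=[]
for c in('top','side'):
    p=manip.camera(c); ims.append(p['frame']); print(c,np.round(p['eye'],3),np.round(p['attitude'],3).tolist(),p['camera_matrix'][0])
    pts(p,['reminder','catch_top','lid_hinge','lid_front','step_button_top','full_pocket','week_drum','index_mark','tea_cup','white_pot'])
    save(p,c+'0.png')
E
```

```text
{'clock': 0.0, 'joint_pos': [1.203, 0.333, -0.065, 1.461, 0.022, 1.35, -0.089], 'position': [0.211, -0.588, 0.231], 'ee_rot': [0.985, 0.172, -0.0, -0.001], 'ft_force': [-0.868, 0.246, 0.777], 'torque': [0.03, -0.071, -0.018], 'grasp_force': 0.0, 'grip_width': 1.003}
top [0.387 0.006 0.911] [-0.052, 0.052, 0.709, -0.702] [427.39521209   0.         278.27074937]
reminder [([0.5228, -0.0727, -0.0048], 0.59)]
catch_top [([0.4565, -0.0822, 0.0674], 0.73)]
lid_hinge [([0.5695, -0.0614, 0.0537], 0.83)]
lid_front [([0.4797, -0.08, 0.0541], 0.72)]
step_button_top []
full_pocket []
week_drum []
index_mark [([0.5078, -0.0417, 0.0437], 0.55)]
tea_cup [([0.539, -0.2414, -0.0019], 0.76)]
white_pot [([0.5066, 0.0836, -0.0033], 0.66)]
side [ 0.457 -0.886  0.628] [0.486, -0.02, -0.044, 0.873] [498.1150337    0.         274.92456078]
reminder [([0.525, -0.0724, -0.001], 0.59), ([0.5718, -0.0644, 0.0552], 0.21)]
catch_top [([0.4605, -0.0791, 0.0689], 0.71)]
lid_hinge [([0.5683, -0.0652, 0.059], 0.87)]
lid_front [([0.4797, -0.0798, 0.0581], 0.9)]
step_button_top []
full_pocket []
week_drum []
index_mark [([0.4997, -0.0393, 0.0447], 0.78)]
tea_cup [([0.5423, -0.2363, -0.0003], 0.71)]
white_pot [([0.507, 0.0831, 0.0018], 0.59), ([0.4809, -0.0801, 0.0599], 0.19)]
```

View pics/top0.png

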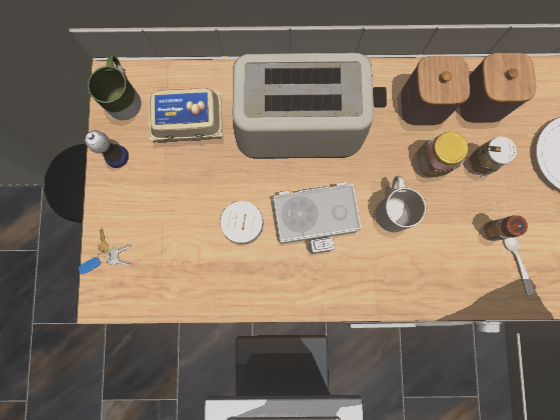

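View pics/side0.png

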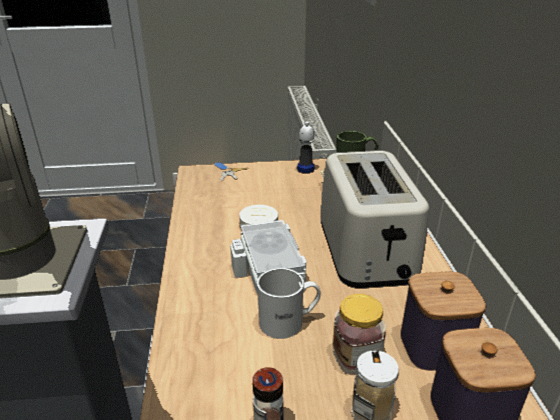

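The top view shows the reminder at about (317,213) with its catch at (322,244), the pot to its left at (242,222) and the cup to its right at (405,208). Its yaw is roughly 6–9°. I'll hover over it with the finger line along the case's x and refine the pose there.

```bash
python3 -m jog '{"offset":[[0.0153,0.0283,0.002],[0.0153,0.0283,0.002],[0.0153,0.0283,0.002],[0.0153,0.0283,0.002],[0.0153,0.0283,0.002],[0.0153,0.0283,0.002],[0.0153,0.0283,0.002],[0.0153,0.0283,0.002],[0.0153,0.0283,0.002],[0.0153,0.0283,0.002],[0.0153,0.0283,0.002],[0.0153,0.0283,0.002],[0.0153,0.0283,0.002],[0.0153,0.0283,0.002],[0.0153,0.0283,0.002],[0.0153,0.0283,0.002],[0.0153,0.0283,0.002],[0.0153,0.0283,0.002],[0,0,0],[0,0,0]],"yaw":[4.33,4.33,4.33,4.33,4.33,4.33,4.33,4.33,4.33,4.33,4.33,4.33,4.33,4.33,4.33,4.33,4.33,4.33,0,0],"jaw":[0.39,0.39,0.39,0.39,0.39,0.39,0.39,0.39,0.39,0.39,0.39,0.39,0.39,0.39,0.39,0.39,0.39,0.39,0.39,0.39]}'
cat >> h.py <<'E'
from scipy.spatial.transform import Rotation as R
def wristpose(p,o):
    T=np.eye(4);T[:3,:3]=R.from_quat(o['ee_rot']).as_matrix();T[:3,3]=o['position']
    return T@np.array(p['hand_eye'])
def campose(p,o=None):
    if 'hand_eye' in p: return wristpose(p,o)
    T=np.eye(4);T[:3,:3]=R.from_quat(p['attitude']).as_matrix();T[:3,3]=p['eye'];return T
def proj(p,T,X):
    c=(np.asarray(X)-T[:3,3])@T[:3,:3]; c=c*[1,-1,-1]
    u=c@np.array(p['camera_matrix']).T; return u[:,:2]/u[:,2:]
E
python3 - <<'E'
from h import *
o=manip.get_obs();r=R.from_quat(o['ee_rot']).as_matrix();print(o['position'],'tool y dir',np.degrees(np.arctan2(r[1,1],r[0,1])),o['grip_width'],o['ft_force'])
p=manip.camera('wrist');print({k:(v if k!='frame' else 0) for k,v in p.items()});save(p,'w0.png')
pts(p,['reminder','catch_top','lid_hinge','lid_front','index_mark'])
E
```

```text
clock: 2.77
position: [0.4872, -0.077, 0.2675]
ee_rot: [0.657, 0.754, 0.0, 0.0]
ft_force: [0.3, -0.3, 0.8]
grip_width: 0.611
grasp_force: 0.0
[ 0.48724347 -0.07702515  0.26750854] tool y dir 7.907878486834229 0.6106647232792559 [ 0.27471025 -0.3261645   0.84097051]
{'frame': 0, 'camera_matrix': array([[373.44562883,   0.        , 284.54602968],
       [  0.        , 373.44562883, 211.6984676 ],
       [  0.        ,   0.        ,   1.        ]]), 'hand_eye': array([[ 3.32839903e-04,  9.56723898e-01,  2.90997030e-01,
         7.41002932e-02],
       [ 9.99999818e-01, -4.64990693e-04,  3.84979413e-04,
        -1.15297965e-03],
       [ 5.03629915e-04,  2.90996849e-01, -9.56723879e-01,
        -1.42337118e-01],
       [ 0.00000000e+00,  0.00000000e+00,  0.00000000e+00,
         1.00000000e+00]]), 'shot': 3}
reminder [([0.5221, -0.0682, 0.0011], 0.61)]
catch_top [([0.4567, -0.0813, 0.0716], 0.67)]
lid_hinge [([0.5681, -0.0664, 0.0551], 0.97), ([0.5081, 0.0821, 0.0052], 0.25)]
lid_front [([0.4785, -0.0775, 0.0563], 0.76)]
index_mark [([0.5012, -0.0424, 0.0454], 0.73)]
```

View pics/w0.png

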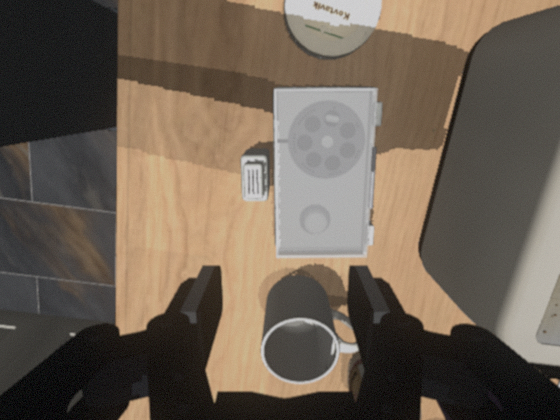

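The wrist view shows the lid's corners near (275,88), (378,88), (368,256) and (276,257), the catch at (254,178) and the drum at (326,139). There may be a tablet in the pocket at (332,119). Next I'll fit the pose.

Run:
```python
from h import *
from scipy.optimize import least_squares
o=manip.get_obs();p=manip.camera('wrist');T=campose(p,o)
P={'reminder':(0,0,0),'catch_top':(-67,0,69),'lid_hinge':(47,0,55),'lid_front':(-47,0,56.5),'index_mark':(-18,34,42)}
M=[('reminder',.5228,-.0727),('catch_top',.4565,-.0822),('lid_hinge',.5695,-.0614),('lid_front',.4797,-.08),('index_mark',.5078,-.0417),
('reminder',.525,-.0724),('catch_top',.4605,-.0791),('lid_hinge',.5683,-.0652),('lid_front',.4797,-.0798),('index_mark',.4997,-.0393),
('reminder',.5221,-.0682),('catch_top',.4567,-.0813),('lid_hinge',.5681,-.0664),('lid_front',.4785,-.0775),('index_mark',.5012,-.0424)]
def rt(q,X):
    X=np.array(X)/1000;c,s=np.cos(q[2]),np.sin(q[2])
    return np.c_[q[0]+c*X[:,0]-s*X[:,1],q[1]+s*X[:,0]+c*X[:,1],X[:,2]]
A=[P[m[0]] for m in M];B=np.array([m[1:] for m in M])
f=lambda q:(rt(q,A)[:,:2]-B).ravel()/.004
s=least_squares(f,[.523,-.073,.12],loss='soft_l1');print('points',s.x,np.degrees(s.x[2]),s.cost)
C=[(-47,83,56.5),(47,83,56.5),(47,-83,56.5),(-47,-83,56.5)]
U=np.array([(275,88),(378,88),(368,256),(276,257)])
for nm,z in(('lid',C),):
    g=lambda q:(proj(p,T,rt(q,z))-U).ravel()
    s2=least_squares(g,s.x);print('corners',s2.x,np.degrees(s2.x[2]),s2.fun.round(1))
h=lambda q:np.r_[f(q),g(q)/1.0]
s3=least_squares(h,s.x,loss='soft_l1');print('both',s3.x,np.degrees(s3.x[2]))
q=s3.x
print('TCP target',rt(q,[(-36,0,0)]),'step',rt(q,[(-6,-48,50)]), 'catch proj',proj(p,T,rt(q,[(-67,0,69)])),
 'drum',proj(p,T,rt(q,[(4,34,42)])),'btn',proj(p,T,rt(q,[(-6,-48,50)])))
im=p['frame'].copy()
cv2.polylines(im,[proj(p,T,rt(q,C)).round().astype(int)],True,(255,0,0),1)
cv2.polylines(im,[proj(p,T,rt(q,[(-76,17,69),(-58,17,69),(-58,-17,69),(-76,-17,69)])).round().astype(int)],True,(0,255,0),1)
im=cv2.resize(im[70:270,220:400],None,fx=3,fy=3,interpolation=cv2.INTER_CUBIC)
cv2.imwrite('pics/w1.png',im[:,:,::-1])
```

```text
points [ 0.5240147  -0.07160122  0.14920579] 8.548862036590732 3.388499012133421
corners [ 0.52268624 -0.07464229  0.13723391] 7.862924116980817 [-0.9 -0.5  0.9 -1.  -0.2  1.4  0.2  0.8]
both [ 0.52292692 -0.07391322  0.1362581 ] 7.807013872287535
TCP target [[ 0.48726059 -0.07880335  0.        ]] step [[ 0.5235027  -0.12228334  0.05      ]] catch proj [[253.7529054  180.40922284]] drum [[328.00963535 139.97279127]] btn [[316.60426977 222.60809652]]
```

View pics/w1.png

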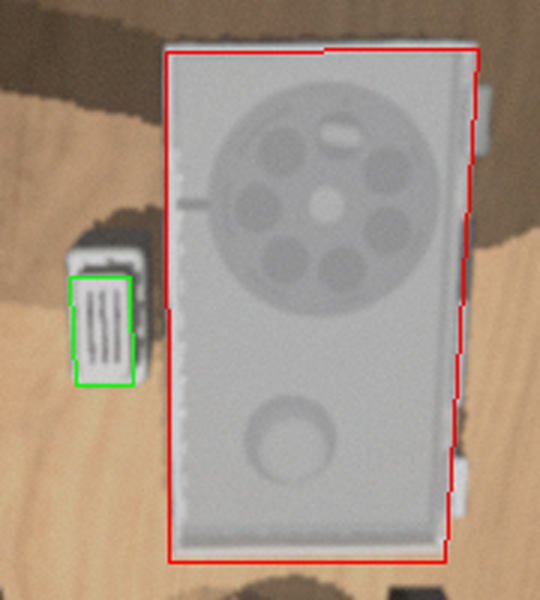

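The fit matches to within about 2 mm: yaw 7.8°, TCP target (0.487,−0.078). The tablet pocket is about 101° short of the index bar, so I expect 2 presses. Descending to just above the catch.

```bash
python3 -m jog '{"offset":[[0,-0.001,-0.03],[0,0,-0.035],[0,0,-0.035],[0,0,-0.035],[0,0,-0.03],[0,0,-0.022],[0,0,-0.006],[0,0,0],[0,0,0]],"yaw":[0,0,0,0,0,0,0,0,0],"jaw":[0.39,0.39,0.39,0.39,0.39,0.39,0.39,0.39,0.39]}'
python3 - <<'E'
from h import *
p=manip.camera('side');im=cv2.resize(p['frame'][130:330,180:360],None,fx=3,fy=3,interpolation=cv2.INTER_CUBIC);cv2.imwrite('pics/s1.png',im[:,:,::-1])
E
```

```text
clock: 3.87
position: [0.4873, -0.0801, 0.0754]
ee_rot: [0.658, 0.753, 0.0, 0.0]
ft_force: [-0.4, 0.1, 0.2]
grip_width: 0.606
grasp_force: 0.0
```

View pics/s1.png

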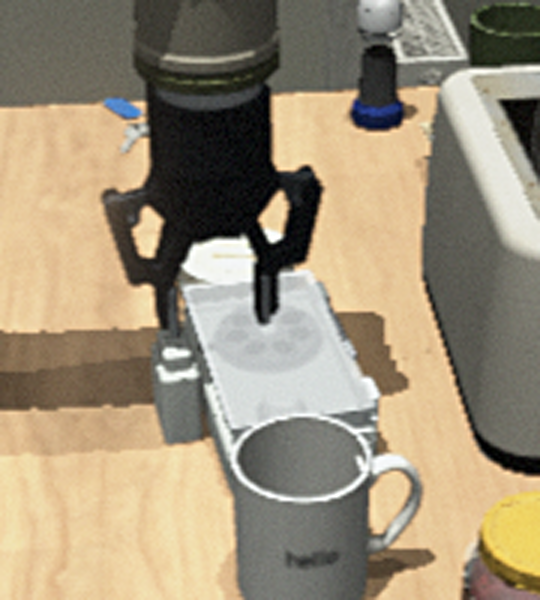

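The side view shows the front finger above the catch (about (170,335) in the crop) and the rear finger over the lid (about (265,315)). I'll press down slowly.

```bash
python3 -m jog '{"offset":[[0,0,-0.0025],[0,0,-0.0025],[0,0,-0.0025],[0,0,-0.0025],[0,0,-0.002],[0,0,0]],"yaw":[0,0,0,0,0,0],"jaw":[0.39,0.39,0.39,0.39,0.39,0.39]}'; python3 -m jog '{"offset":[[0,0,-0.002],[0,0,-0.002],[0,0,0]],"yaw":[0,0,0],"jaw":[0.39,0.39,0.39]}'
```

```text
clock: 4.42
position: [0.4867, -0.0799, 0.0621]
ee_rot: [0.658, 0.753, 0.0, 0.0]
ft_force: [1.4, -0.6, 0.5]
grip_width: 0.607
grasp_force: 0.3
clock: 4.67
position: [0.4867, -0.0798, 0.0581]
ee_rot: [0.658, 0.753, 0.0, 0.0]
ft_force: [0.1, -1.0, 3.0]
grip_width: 0.609
grasp_force: 1.1
```

```bash
python3 -m jog '{"offset":[[0,0,-0.001],[0,0,-0.001],[0,0,0]],"yaw":[0,0,0],"jaw":[0.39,0.39,0.39]}';python3 - <<'E'
from h import *
for c in('wrist','side'):
    p=manip.camera(c);pts(p,['lid_front','catch_top'])
E
```

```text
clock: 4.92
position: [0.4868, -0.0799, 0.0574]
ee_rot: [0.658, 0.753, -0.0, 0.0]
ft_force: [-5.8, 0.6, 16.5]
grip_width: 0.613
grasp_force: 8.1
lid_front [([0.481, -0.0756, 0.0603], 0.63)]
catch_top [([0.4576, -0.0832, 0.0601], 0.96)]
lid_front [([0.4768, -0.079, 0.0669], 0.91)]
catch_top [([0.4564, -0.0813, 0.0595], 0.52)]
```

The catch is at its stop and the lid is freed, resting under the rear finger. Now I'll raise slowly.

```bash
python3 -m jog '{"offset":[[0,0,0.001],[0,0,0.0015],[0,0,0.0015],[0,0,0.0015],[0,0,0.0015],[0,0,0.0015],[0,0,0.0015],[0,0,0.0015],[0,0,0.0015],[0,0,0.0015],[0,0,0.0015],[0,0,0.0015],[0,0,0.0015],[0,0,0.0015],[0,0,0.0015],[0,0,0.0015],[0,0,0.0015],[0,0,0.0015],[0,0,0.0015],[0,0,0.0015]],"yaw":[0,0,0,0,0,0,0,0,0,0,0,0,0,0,0,0,0,0,0,0],"jaw":[0.39,0.39,0.39,0.39,0.39,0.39,0.39,0.39,0.39,0.39,0.39,0.39,0.39,0.39,0.39,0.39,0.39,0.39,0.39,0.39]}';python3 - <<'E'
from h import *
for c in('wrist','side'):
    p=manip.camera(c);pts(p,['lid_front','catch_top']);save(p,c+'2.png')
im=cv2.resize(p['frame'][130:330,180:360],None,fx=3,fy=3,interpolation=cv2.INTER_CUBIC);cv2.imwrite('pics/s2.png',im[:,:,::-1])
E
```

```text
clock: 6.88
position: [0.4867, -0.0799, 0.086]
ee_rot: [0.658, 0.753, 0.0, 0.0]
ft_force: [0.7, -0.7, 0.5]
grip_width: 0.613
grasp_force: 0.4
lid_front []
catch_top [([0.4606, -0.08, 0.0723], 0.87)]
lid_front []
catch_top [([0.4584, -0.0823, 0.0685], 0.58)]
```

View pics/s2.png

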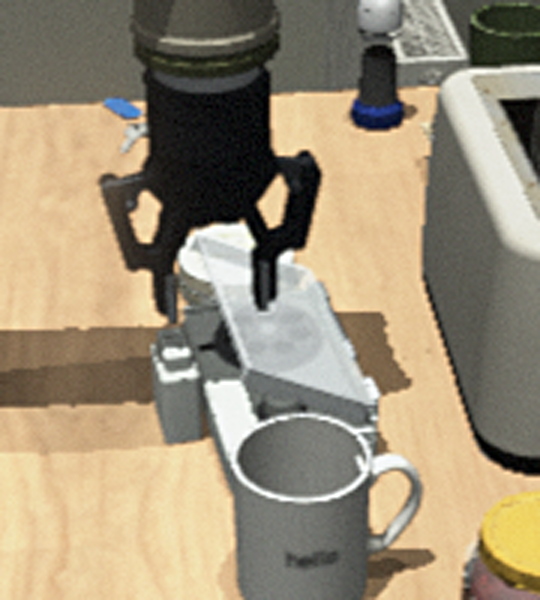

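The lid is following the rear finger. I'll keep raising.

```bash
python3 -m jog '{"offset":[[0,0,0.002],[0,0,0.002],[0,0,0.002],[0,0,0.002],[0,0,0.002],[0,0,0.002],[0,0,0.002],[0,0,0.002],[0,0,0.002],[0,0,0.002],[0,0,0.002],[0,0,0.002],[0,0,0.002],[0,0,0.002],[0,0,0.002],[0,0,0.002],[0,0,0.002],[0,0,0.002],[0,0,0.002],[0,0,0.002]],"yaw":[0,0,0,0,0,0,0,0,0,0,0,0,0,0,0,0,0,0,0,0],"jaw":[0.39,0.39,0.39,0.39,0.39,0.39,0.39,0.39,0.39,0.39,0.39,0.39,0.39,0.39,0.39,0.39,0.39,0.39,0.39,0.39]}'
python3 -m jog '{"offset":[[0,0,0.002],[0,0,0.002],[0,0,0.002],[0,0,0.002],[0,0,0.002],[0,0,0.002],[0,0,0.002],[0,0,0.002],[0,0,0.002],[0,0,0.002],[0,0,0.002],[0,0,0.002],[0,0,0.002],[0,0,0.002],[0,0,0.002],[0,0,0.002],[0,0,0.002],[0,0,0.002],[0,0,0.002],[0,0,0.002]],"yaw":[0,0,0,0,0,0,0,0,0,0,0,0,0,0,0,0,0,0,0,0],"jaw":[0.39,0.39,0.39,0.39,0.39,0.39,0.39,0.39,0.39,0.39,0.39,0.39,0.39,0.39,0.39,0.39,0.39,0.39,0.39,0.39]}'
python3 - <<'E'
from h import *
p=manip.camera('side');pts(p,['lid_front','catch_top'])
a=p['frame'][130:330,180:360]
o=manip.get_obs();p=manip.camera('wrist');pts(p,['lid_front','full_pocket','step_button_top','week_drum','index_mark'])
im=np.hstack([cv2.resize(a,None,fx=2,fy=2),cv2.resize(p['frame'],(430,400))]);cv2.imwrite('pics/s3.png',im[:,:,::-1])
E
```

```text
clock: 8.85
position: [0.4867, -0.0798, 0.126]
ee_rot: [0.658, 0.753, 0.0, 0.0]
ft_force: [1.5, 0.1, 0.8]
grip_width: 0.608
grasp_force: 0.2
clock: 10.52
position: [0.4867, -0.0798, 0.166]
ee_rot: [0.658, 0.753, 0.0, 0.0]
ft_force: [0.6, 0.5, 0.6]
grip_width: 0.61
grasp_force: 0.0
lid_front [([0.6039, -0.0615, 0.1487], 0.78), ([0.5675, -0.067, 0.0549], 0.17)]
catch_top [([0.4577, -0.0793, 0.0712], 0.64), ([0.5238, -0.0359, 0.0445], 0.21)]
lid_front [([0.6037, -0.0628, 0.1439], 0.95), ([0.5195, -0.1201, 0.054], 0.56)]
full_pocket [([0.5281, -0.0185, 0.04], 0.75)]
step_button_top [([0.521, -0.1218, 0.0527], 0.58)]
week_drum [([0.5241, -0.0367, 0.0444], 0.73)]
index_mark [([0.5034, -0.0417, 0.0404], 0.6)]
```

View pics/s3.png

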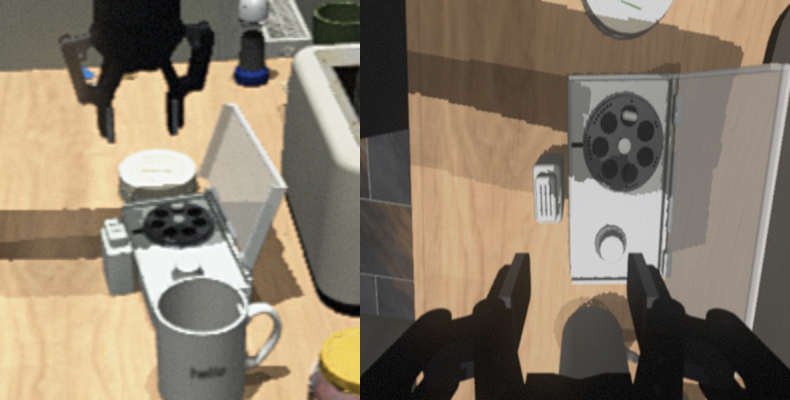

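The lid is fully open (front edge at x 0.604, z 0.146, i.e. 1.9 rad). The step button is at about (0.522,−0.122). I'll turn the finger line across to clear the lid, after checking the wrist joint.

```bash
python3 -c "
from h import *
print(manip.get_obs()['joint_pos'])"
python3 -m jog '{"offset":[[0.003,-0.0035,0],[0.003,-0.0035,0],[0.003,-0.0035,0],[0.003,-0.0035,0],[0.003,-0.0035,0],[0.003,-0.0035,0],[0.003,-0.0035,0],[0.003,-0.0035,0],[0.003,-0.0035,0],[0.003,-0.0035,0],[0.002,-0.0035,0],[0.001,-0.0035,0],[0.001,0,0],[0,0,0],[0,0,0]],"yaw":[-7,-7,-7,-7,-7,-7,-7,-7,-7,-7,-7,-7,-6,0,0],"jaw":[1,1,1,1,1,1,1,1,1,1,1,1,1,1,1]}'
python3 - <<'E'
from h import *
o=manip.get_obs();print(o['joint_pos'],o['position']);p=manip.camera('wrist');pts(p,['lid_front','full_pocket','step_button_top','week_drum','index_mark'])
p=manip.camera('side');pts(p,['step_button_top'])
p=manip.camera('top');pts(p,['step_button_top'])
E
```

```text
[ 0.66213267  0.14134808 -0.63134722  1.85945908  0.09035656  1.16934305
  0.13443394]
clock: 12.22
position: [0.5206, -0.1217, 0.1657]
ee_rot: [0.998, 0.069, -0.0, -0.0]
ft_force: [-0.8, -0.3, -0.2]
grip_width: 0.004
grasp_force: 0.0
[ 0.54685689  0.21532808 -0.45234587  1.76637173  0.10104994  1.18296784
 -1.36757861] [ 0.52064633 -0.12166343  0.16572489]
lid_front [([0.6056, -0.06, 0.1387], 0.56)]
full_pocket [([0.5232, -0.0168, 0.0438], 0.66)]
step_button_top [([0.52, -0.1229, 0.0523], 0.57)]
week_drum [([0.5259, -0.0382, 0.042], 0.56)]
index_mark [([0.5038, -0.0406, 0.0407], 0.81)]
step_button_top [([0.5243, -0.1172, 0.0487], 0.5)]
step_button_top []
```

Position is good. I'll descend to just above the button, then make the first slow press and look at the force.

```bash
python3 -m jog '{"offset":[[0.001,0,-0.03],[0,0,-0.03],[0,0,-0.03],[0,0,-0.013],[0,0,-0.005],[0,0,0],[0,0,0]],"yaw":[0,0,0,0,0,0,0],"jaw":[1,1,1,1,1,1,1]}'
python3 -m jog '{"offset":[[0,0,-0.002],[0,0,-0.0025],[0,0,-0.0025],[0,0,-0.0025],[0,0,-0.0025],[0,0,-0.0025],[0,0,-0.0025],[0,0,-0.002],[0,0,0]],"yaw":[0,0,0,0,0,0,0,0,0],"jaw":[1,1,1,1,1,1,1,1,1]}'
```

```text
clock: 13.3
position: [0.5223, -0.1219, 0.0587]
ee_rot: [0.998, 0.067, 0.001, 0.0]
ft_force: [0.1, -0.8, -0.2]
grip_width: -0.0
grasp_force: 0.0
clock: 14.05
position: [0.5215, -0.1218, 0.0384]
ee_rot: [0.998, 0.067, -0.0, -0.0]
ft_force: [1.1, -0.5, 1.0]
grip_width: -0.001
grasp_force: 0.6
```

```bash
python3 -m jog '{"offset":[[0,0,-0.001],[0,0,-0.001],[0,0,0]],"yaw":[0,0,0],"jaw":[1,1,1]}'
```

```text
clock: 14.3
position: [0.5216, -0.1218, 0.0379]
ee_rot: [0.998, 0.067, -0.0, 0.0]
ft_force: [-5.5, 0.3, 15.7]
grip_width: 0.002
grasp_force: 7.5
```

That is the hard stop. I'll release fully and look.

```bash
python3 -m jog '{"offset":[[0,0,0.0025],[0,0,0.0025],[0,0,0.0025],[0,0,0.003],[0,0,0.004],[0,0,0.004],[0,0,0.0035],[0,0,0],[0,0,0]],"yaw":[0,0,0,0,0,0,0,0,0],"jaw":[1,1,1,1,1,1,1,1,1]}'
cat > look.py <<'E'
import sys
from h import *
q=[.5229,-.0735,.1363]
for c in ('top','side','wrist'):
    o=manip.get_obs();p=manip.camera(c)
    for n in('week_drum','full_pocket','index_mark','step_button_top'):
        for d in manip.tip_of(p,n)[:1]:
            x=np.array(d['at']);v=R.from_euler('z',-q[2]).apply(x-[q[0],q[1],0])*1000
            print(c,n,v.round(1),round(d['score'],2),'ang',np.degrees(np.arctan2(v[1]-34,v[0]-4)).round(0) if n=='full_pocket' else '')
    if c=='top': a=cv2.resize(p['frame'][180:250,260:370],None,fx=5,fy=5,interpolation=cv2.INTER_CUBIC)
cv2.imwrite('pics/'+sys.argv[1],a[:,:,::-1])
E
python3 look.py t1.png
```

```text
clock: 15.05
position: [0.5217, -0.1219, 0.059]
ee_rot: [0.998, 0.067, 0.0, 0.0]
ft_force: [0.2, -0.1, -0.1]
grip_width: 0.0
grasp_force: 0.0
top week_drum [ 6.5 35.7 42.5] 0.75 ang 
top full_pocket [-4.2 53.1 42.6] 0.73 ang 113.0
top index_mark [ 2.7  0.8 -3.2] 0.65 ang 
side week_drum [ 2.6 37.6 39.4] 0.72 ang 
side full_pocket [-5.5 52.7 41.5] 0.57 ang 117.0
side index_mark [-18.4  35.5  44.6] 0.84 ang 
side step_button_top [ -6.6 -45.7  47.9] 0.51 ang 
wrist week_drum [ 5.9 37.1 42.7] 0.84 ang 
wrist full_pocket [-3.9 51.6 40.9] 0.63 ang 114.0
wrist index_mark [-19.9  35.4  44.1] 0.64 ang 
wrist step_button_top [ -8.7 -47.3  50.2] 0.83 ang
```

View pics/t1.png

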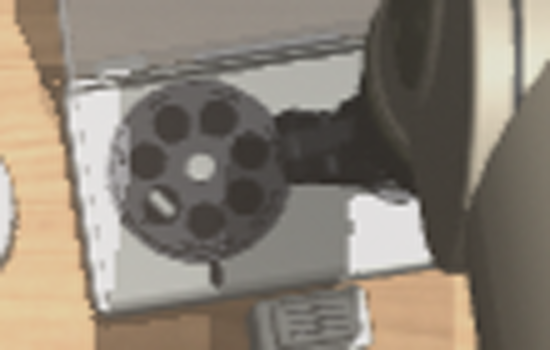

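The top crop shows the tablet pocket at (162,205), one pocket before the index bar at (217,270). One more full press should do it.

```bash
python3 -m jog '{"offset":[[0,0,-0.002],[0,0,-0.0025],[0,0,-0.0025],[0,0,-0.0025],[0,0,-0.0025],[0,0,-0.0025],[0,0,-0.0025],[0,0,-0.0025],[0,0,-0.002],[0,0,-0.001],[0,0,0]],"yaw":[0,0,0,0,0,0,0,0,0,0,0],"jaw":[1,1,1,1,1,1,1,1,1,1,1]}'
python3 -m jog '{"offset":[[0,0,0.0025],[0,0,0.0025],[0,0,0.0025],[0,0,0.003],[0,0,0.004],[0,0,0.004],[0,0,0.0035],[0,0,0.02],[0,0,0.03],[0,0,0.03],[0,0,0.03],[0,0,0],[0,0,0]],"yaw":[0,0,0,0,0,0,0,0,0,0,0,0,0],"jaw":[1,1,1,1,1,1,1,1,1,1,1,1,1]}'
python3 look.py t2.png
```

```text
clock: 16.72
position: [0.5217, -0.1219, 0.0377]
ee_rot: [0.998, 0.067, -0.0, 0.0]
ft_force: [-9.9, 1.5, 21.5]
grip_width: 0.0
grasp_force: 10.5
clock: 17.8
position: [0.5227, -0.122, 0.1702]
ee_rot: [0.998, 0.067, 0.002, 0.001]
ft_force: [0.0, 0.6, -0.6]
grip_width: 0.002
grasp_force: 0.0
top week_drum [ 8.3 34.2 41.6] 0.71 ang 
top full_pocket [-13.2  37.5  44.6] 0.77 ang 168.0
top index_mark [-15.3  34.4  41.6] 0.8 ang 
top step_button_top [ 0.2 -0.4 -7. ] 0.64 ang 
side week_drum [ 5.2 35.5 42.3] 0.68 ang 
side full_pocket [-18.7  37.3  43.9] 0.79 ang 172.0
side index_mark [   0.2 -163.1   -0.5] 0.69 ang 
side step_button_top [ -4.8 -47.8  50.7] 0.66 ang 
wrist week_drum [ 5.3 34.5 41.8] 0.83 ang 
wrist full_pocket [-14.1  33.1  40. ] 0.61 ang -177.0
wrist index_mark [-15.7  33.9  43.2] 0.67 ang 
wrist step_button_top [ -7.3 -42.6  52.9] 0.83 ang
```

View pics/t2.png

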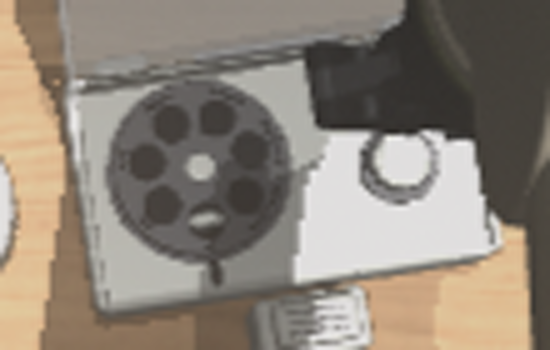

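The tablet pocket at (206,220) stands at the index bar (217,270). The lid is open, the step button is up and the robot is clear.

```bash
python3 -c "
from workcell import manip
print(manip.hand_in())"
```

```text
the job is handed in; nothing more can be done
None
```

The job is handed in at about 18 s: the lid came up slowly and is fully open, and two full presses of the step button brought the tablet pocket to the index bar (within a few degrees by camera), with the drum, cup and pot never touched.

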